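Check the hinges of the chocolate tins and return the stiff one

ROBOT

A 6-joint arm with a two-finger parallel gripper is mounted at the origin on the work surface. World frame = base frame: x ahead of the robot, y to its left, z up, the work surface at z = 0. Lengths are in m, angles in rad, forces in N, time in s.
With the tool pointing down it reaches from about 0.325 to 0.75 m from the base axis. Payload 7.6 kg.
Tool frame: the origin (TCP) lies on the front face of the gripper's body, between the roots of the fingers; the fingertips stand 73 mm ahead of it and the grasp point (between the pads) lies 54 mm ahead of it (manip.tip_extent is the distance from the TCP to the fingertips, in m); z points along the fingers, y is the line along which they close (so a half turn about z gives the same grasp; the last joint's range is limited). The gripper opens to 85 mm and grips with 20 to 120 N. Pads are 22 mm wide; open, the fingers measure 114 mm over their backs; the gripper's body (76 mm by 85 mm) begins 54 mm behind the grasp point. The pads swing forward as they close: fully open they stand 13 mm farther back than shut.
Start: joints at [-1.367, 0.052, 1.401, -0, 1.689, -0.07], TCP at [0.142, -0.505, 0.304] pointing down, gripper open.
Joint ranges: [-2.9, 2.9], [-0.91, 2.17], [0.12, 2.37], [-1.06, 4.2], [0.26, 2.73], [-2.93, 2.93]. Speed limits (rad/s): [2.57, 2.57, 3.01, 3.14, 3.14, 3.14].

INTERFACE

Orientations are given as [roll, pitch, yaw] about the fixed x, y, z axes, in that order (R = Rz(yaw) Ry(pitch) Rx(roll)).
In Python, from station import manip, cams gives the robot as it stands.
- The arm moves only by the tool jog_arm, never from a script. Its argument "steps" is a list of rows, each a list of 7 numbers: the turn, a rotation vector about the tool's x, y, z in rad, then the shift along the tool's x, y, z in cm, then the finger opening in cm, from 0 to 8.54. A call has 1 to 12 rows; each row is the pose to reach, as a shift and turn from the pose commanded when the call began, along the tool's axes at that moment; what a row does not reach only later rows make up. A row lasts 1/10 s, in which the tool goes at most 50 mm and 8.59 degrees, less where a joint would pass 70% of its speed; a pose out of reach is approached as far as the arm can. A call with a gripper value outside its range is refused whole. The fingers move at their own pace and stop on an object; the grip force is fixed at half the most. Time passes only in rows, so rows that repeat a pose let the fingers close. It gives the time, the measured TCP pose, the force, the opening and the grip force at its end, in the units of the state.
- manip.state(): the state, without advancing time (a new reading comes with each control period).
- cams.get_image(name): name is "scene" or "top"; returns a dict with "frame" (400x640x3 uint8, red, green, blue), "range_z" (400x640 float32, m along the optical axis (not along the pixel's ray), 0 where there is no reading), "fov_y" (degrees; the focal length in pixels is half the picture's height over the tangent of half this angle, whatever the lens; pixels are square), "cx", "cy" (the principal point, pixels), "k1" (the pictures are not rectified: a ray, as slopes to the right and down, at radius r is drawn at 1 + k1 r^2 times it, then the intrinsics apply), "extrinsics" (4x4, takes a point from camera to world coordinates). Camera axes: x right, y down, z forward; pixel columns grow to the right and rows downward; lengths in m; the calibration is good to about 2 mm. A picture is of the moment at which its call begins.
- manip.hand_in(): hands the job in; it is judged then, once.
The state is a dict: "time_s": time; "qpos": joint angles; "dq": joint speeds; "joint_torque": joint torques, N m; "tcp_pos": TCP position; "ee_rot": TCP orientation; "contact_force": force on the tool from outside, world axes, zero at the start; "torque": the same for the moment, N m; "width": opening from 0.0 (shut) to 1.0 (fully open); "grasp_force": force on a finger pad.
Only numpy, scipy, OpenCV 4.12 (cv2) and the standard library are available. Lean on these libraries where they do the work, as an engineer would, in place of code of your own. Each camera call takes 0.05 s, during which the arm holds its last target. There are 200 camera calls.

TASK

Swing up the lid of each of the three chocolate tins where it stands: a free lid drops by itself when let go, the one stiff lid stays where it is left. Leave the two tins with free lids in their places with their lids lying wide open; shut the stiff one's lid fully again and slide that tin, upright, all the way into the returns tray behind (its tab may jut out over the rim). Do not tip any tin over or disturb the jars and the box beside them.

Things in the scene. Friction and masses are not known exactly. Their poses are not given: they have to be found in the camera images.
- tin_a: closed bare-metal chocolate tin, 90 mm long (own x), 72 wide (own y), 40 high without lid, about 0.5 kg, loose on the counter. Origin: centre of its underside. Hinge on its -x end (towards the robot), thumb tab on its +x end. The three tins look alike and stand in any order; just one has a stiff lid, found only by trying.
- lid_a (a joint): lid angle, rad: 0 shut, 1.57 upright, 2.05 wide open on its stop. Hinge line along the tin's y, 45 mm to -x of its centre, 40 mm up; it opens towards the robot. Lid 93 x 76 x 10 mm, 60 g, no catch. A free lid, let go, falls shut from below 1.5 and wide open from above 1.65; the stiff one needs about 0.06 N m (0.6 N more at the tab) and stays at any angle where it is left.
- lid_a_tab (a point): underside of the outer end of the lid's thumb tab, to be lifted with a fingertip from below: tab 24 mm wide, 5 mm thick, 24 mm beyond the lid's edge (26 mm beyond the tin's end wall), level with the lid's underside; 116 mm from the hinge line, moves with the lid
- tin_a_front (a point): foot of the tin's end wall below the hinge: middle of the bottom edge at the tin's -x end
- tin_b: closed bare-metal chocolate tin, 90 mm long (own x), 72 wide (own y), 40 high without lid, about 0.5 kg, loose on the counter. Origin: centre of its underside. Hinge on its -x end (towards the robot), thumb tab on its +x end. The three tins look alike and stand in any order; just one has a stiff lid, found only by trying.
- lid_b (a joint): lid angle, rad: 0 shut, 1.57 upright, 2.05 wide open on its stop. Hinge line along the tin's y, 45 mm to -x of its centre, 40 mm up; it opens towards the robot. Lid 93 x 76 x 10 mm, 60 g, no catch. A free lid, let go, falls shut from below 1.5 and wide open from above 1.65; the stiff one needs about 0.06 N m (0.6 N more at the tab) and stays at any angle where it is left.
- lid_b_tab (a point): underside of the outer end of the lid's thumb tab, to be lifted with a fingertip from below: tab 24 mm wide, 5 mm thick, 24 mm beyond the lid's edge (26 mm beyond the tin's end wall), level with the lid's underside; 116 mm from the hinge line, moves with the lid
- tin_b_front (a point): foot of the tin's end wall below the hinge: middle of the bottom edge at the tin's -x end
- tin_c: closed bare-metal chocolate tin, 90 mm long (own x), 72 wide (own y), 40 high without lid, about 0.5 kg, loose on the counter. Origin: centre of its underside. Hinge on its -x end (towards the robot), thumb tab on its +x end. The three tins look alike and stand in any order; just one has a stiff lid, found only by trying.
- lid_c (a joint): lid angle, rad: 0 shut, 1.57 upright, 2.05 wide open on its stop. Hinge line along the tin's y, 45 mm to -x of its centre, 40 mm up; it opens towards the robot. Lid 93 x 76 x 10 mm, 60 g, no catch. A free lid, let go, falls shut from below 1.5 and wide open from above 1.65; the stiff one needs about 0.06 N m (0.6 N more at the tab) and stays at any angle where it is left.
- lid_c_tab (a point): underside of the outer end of the lid's thumb tab, to be lifted with a fingertip from below: tab 24 mm wide, 5 mm thick, 24 mm beyond the lid's edge (26 mm beyond the tin's end wall), level with the lid's underside; 116 mm from the hinge line, moves with the lid
- tin_c_front (a point): foot of the tin's end wall below the hinge: middle of the bottom edge at the tin's -x end
- tray: fixed wooden returns tray beyond the tins, inside 140 mm deep (own x) by 540 wide (own y): rim 16 mm high, 12 thick at the back (+x) and both sides, none at the front (-x, towards the tins); its dark floor is level with the counter, so a tin slides straight in. Origin: centre of the floor; open front edge at x = -70 mm, back rim at +70 mm
- honey_jar: bystander: amber glass jar, 64 mm across, 85 mm high, origin at the centre of its underside
- sauce_jar: bystander: reddish jar, 68 mm across, 100 mm high, origin at the centre of its underside
- soap_box: bystander: cardboard box 90 x 55 x 35 mm, origin at the centre of its underside

How it is judged:
On the way:
1. the stiff tin's lid has been swung up at least 25 degrees, the tin still standing in its place (value of joint lid_c above 0.44 rad and distance of tin_c from where it was at the start of the episode below 0.04 m), for 0.2 s.
At the end, for the whole second after the job is handed in: The two free lids lie wide open (beyond 1.7 rad) and their tins stand within 40 mm of where they began; the stiff lid is shut (under 0.08 rad) and its tin stands inside the returns tray, its front foot beyond the tray's open front edge; all tins upright (within 0.1 rad) and at rest (value of joint each of lid_a, lid_b above 1.7 rad and value of joint lid_c below 0.08 rad and distance of each of tin_a, tin_b from where it was at the start of the episode below 0.04 m and angle between each of tin_a, tin_b, tin_c's own z axis and vertical below 0.1 rad and linear speed of each of tin_a, tin_b, tin_c below 0.02 m/s and x of tin_c_front in the frame of tray above -0.07 m and x of tin_c in the frame of tray below 0.05 m and y of tin_c in the frame of tray between -0.25 and 0.25 m); the robot touches nothing.
It fails at once if a tin is tipped over (more than 0.4 rad) (angle between any of tin_a, tin_b, tin_c's own z axis and vertical above 0.4 rad).
It fails at once if a bystander is moved by more than 30 mm (distance of any of honey_jar, sauce_jar, soap_box from where it was at the start of the episode above 0.03 m).
It also fails if it takes over 72 s, if anything falls off the work surface, if the arm or the gripper's body presses on something with over 40 N, if the wrist force passes 120 N, or if a joint passes its speed limit or range.

## Working session

There is one attempt and no reset: what is moved stays moved. The work goes in short steps, Python scripts to look and compute and a tool call to move; the robot and the scene stay as the last step left them, time stands still between calls to the robot, and variables do not carry over. Pictures are saved under pics/ and viewed, at most 10 in all, crops included, and the job is handed in when it is done.

Besides the shell and the picture viewer there is one more tool, called as a command line: name --pt "numbers of a row" for each row, then --argument value for the rest. jog_arm: Moves the arm, as the interface text tells. Its arguments: {"type":"object","properties":{"steps":{"type":"array"}},"required":["steps"]}

```bash
ls; mkdir -p pics; cat > h.py <<'E'
import numpy as np,cv2
from station import manip,cams
def cloud(d):
    h,w=d["range_z"].shape;f=h/2/np.tan(np.radians(d["fov_y"])/2)
    K=np.array([[f,0,d["cx"]],[0,f,d["cy"]],[0,0,1.]])
    u,v=np.meshgrid(np.arange(w),np.arange(h))
    xd=np.stack([(u-d["cx"])/f,(v-d["cy"])/f],-1);x=xd.copy()
    for _ in range(20): x=xd/(1+d["k1"]*(x**2).sum(-1,keepdims=True))
    z=d["range_z"][...,None];P=np.concatenate([x*z,z],-1)
    E=np.array(d["extrinsics"]);W=P@E[:3,:3].T+E[:3,3]
    W[d["range_z"]==0]=np.nan
    return W
E
python3 - <<'E'
from h import *
for n in("top","scene"):
    d=cams.get_image(n);cv2.imwrite(f"pics/{n}0.png",d["frame"][...,::-1])
    np.save(f"{n}0.npy",cloud(d));print(n,d["fov_y"],d["k1"],np.array(d["extrinsics"]).round(3).tolist())
    if n=="top":
        W=cloud(d);zz=W[...,2]
        for lo,hi in((.043,.056),(.033,.043),(.01,.033),(.056,.12)):
            m=((zz>lo)&(zz<hi)).astype(np.uint8)
            k,L,S,C=cv2.connectedComponentsWithStats(m)
            for i in range(1,k):
                if S[i,4]>60:
                    p=W[L==i];r=cv2.minAreaRect((p[:,:2]*1000).astype(np.float32))
                    print(lo,S[i],p.mean(0).round(3),np.round(r[0],1),np.round(r[1],1),round(r[2],1))
print(manip.state())
E
```

```text
pics
top 44.361773892266626 -0.13345222627075806 [[0.011, -0.983, 0.182, 0.343], [-1.0, -0.008, 0.015, 0.017], [-0.014, -0.182, -0.983, 1.257], [0.0, 0.0, 0.0, 1.0]]
0.043 [574 167  22  39 109] [ 0.594 -0.631  0.05 ] [ 591.9 -631.5] [109.5  39.6] 22.1
0.043 [ 315  189   36   48 1171] [0.519 0.008 0.049] [527.1   9.3] [117.9  75.8] 10.9
0.043 [ 259  193   35   44 1128] [0.517 0.149 0.049] [522.1 150.5] [108.5  76.3] 9.7
0.043 [ 382  201   37   49 1197] [ 0.49  -0.16   0.049] [ 498.2 -158.7] [119.   77.1] 10.7
0.043 [578 208   6  40  99] [ 0.489 -0.627  0.05 ] [ 491.  -626.6] [100.9   5.4] 0.0
0.043 [182 234  15  25  62] [0.433 0.358 0.051] [435.4 361.3] [25.9 60.7] 78.4
0.043 [581 252   4  29  70] [ 0.392 -0.627  0.05 ] [ 392.8 -627.3] [70.3  7.5] 4.0
0.033 [174 153  21  35 370] [0.635 0.395 0.035] [636.  395.1] [91.9 53. ] 4.9
0.033 [572 169   7  38  78] [ 0.598 -0.627  0.038] [ 598.7 -627.3] [99.4  8.5] 2.6
0.033 [  75  286   33   65 1617] [0.251 0.615 0.039] [251.  615.9] [ 82.  160.3] 89.7
0.01 [ 226  125  215   61 1439] [0.73  0.006 0.015] [687.3   5.8] [563.7 153.3] 89.1
0.01 [1
[... 962 characters left out ...]
, [0.0, 0.0, 0.0, 1.0]]
{'time_s': 0.1, 'qpos': array([-1.36733626e+00,  5.27995385e-02,  1.40162993e+00,  3.25103636e-06,
        1.68859804e+00, -7.02764375e-02]), 'dq': array([ 0.00044849, -0.00149028, -0.00559987,  0.00207031,  0.00163754,
       -0.00106343]), 'joint_torque': array([ 1.10686065e-03, -3.82580423e+01, -3.60987353e+01, -6.22968241e-05,
        4.76599642e-03, -4.52543176e-06]), 'tcp_pos': array([ 0.14192473, -0.50528068,  0.30313969]), 'ee_rot': array([-3.14016157e+00, -1.03974326e-04,  2.73736805e-01]), 'contact_force': array([ 0.17054728, -0.21028845, -0.30086554]), 'torque': array([-0.00935931, -0.03629982,  0.02766867]), 'grasp_force': 0.0, 'width': 0.9982002074081094}
```

```bash
python3 - <<'E'
from h import *
W=np.load("top0.npy");zz=W[...,2]
m=((zz>.043)&(zz<.056)).astype(np.uint8)
k,L,S,C=cv2.connectedComponentsWithStats(m)
for i in range(1,k):
    if S[i,4]>1000:
        p=W[L==i][:,:2]
        b=cv2.minAreaRect((p*1000).astype(np.float32));a=np.radians(b[2])
        R=np.array([[np.cos(a),-np.sin(a)],[np.sin(a),np.cos(a)]]);q=p@R
        h,e=np.histogram(q[:,0],bins=np.arange(q[:,0].min()-.001,q[:,0].max()+.006,.006))
        print(i,h)
        # width per bin
        for s in range(len(h)):
            t=q[(q[:,0]>=e[s])&(q[:,0]<e[s+1]),1]
            if len(t): print(round(e[s],3),t.min().round(3),t.max().round(3),len(t))
im=cv2.imread("pics/top0.png")[140:300,150:520];cv2.imwrite("pics/t1.png",cv2.resize(im,None,fx=2.1,fy=2.1,interpolation=cv2.INTER_CUBIC))
E
```

```text
3 [37 74 70 75 70 77 67 74 71 73 71 69 73 67 71 67 22 13 14 16]
0.459 -0.126 -0.058 37
0.465 -0.127 -0.053 74
0.471 -0.128 -0.053 70
0.477 -0.127 -0.053 75
0.483 -0.128 -0.054 70
0.489 -0.128 -0.053 77
0.495 -0.128 -0.054 67
0.501 -0.128 -0.053 74
0.507 -0.127 -0.053 71
0.513 -0.128 -0.053 73
0.519 -0.127 -0.053 71
0.525 -0.128 -0.054 69
0.531 -0.127 -0.053 73
0.537 -0.128 -0.054 67
0.543 -0.127 -0.053 71
0.549 -0.127 -0.053 67
0.555 -0.105 -0.065 22
0.561 -0.097 -0.079 13
0.567 -0.1 -0.08 14
0.573 -0.102 -0.078 16
5 [40 75 71 72 76 67 75 68 69 77 63 72 76 63 70 65 18  9  2]
0.485 0.023 0.096 40
0.491 0.022 0.098 75
0.497 0.024 0.097 71
0.503 0.023 0.096 72
0.509 0.022 0.098 76
0.515 0.024 0.097 67
0.521 0.023 0.096 75
0.527 0.022 0.096 68
0.533 0.023 0.098 69
0.539 0.022 0.097 77
0.545 0.022 0.098 63
0.551 0.023 0.098 72
0.557 0.022 0.097 76
0.563 0.022 0.098 63
0.569 0.023 0.097 70
0.575 0.023 0.096 65
0.581 0.027 0.094 18
0.587 0.049 0.07 9
0.593 0.059 0.061 2
8 [37 75 76 73 76 73 77 72 71 75 69 75 71 72 74 70 17 18 13 12  1]
0.4 -0.281 -0.211 37
0.406 -0.285 -0.211 75
0.412 -0.287 -0.21 76
0.418 -0.286 -0.211 73
0.424 -0.287 -0.21 76
0.43 -0.285 -0.211 73
0.436 -0.287 -0.211 77
0.442 -0.285 -0.21 72
0.448 -0.287 -0.21 71
0.454 -0.285 -0.211 75
0.46 -0.287 -0.21 69
0.466 -0.285 -0.211 75
0.472 -0.286 -0.21 71
0.478 -0.285 -0.21 72
0.484 -0.287 -0.212 74
0.49 -0.286 -0.211 70
0.496 -0.28 -0.222 17
0.502 -0.259 -0.236 18
0.508 -0.259 -0.238 13
0.514 -0.26 -0.236 12
0.52 -0.237 -0.237 1
```

View pics/t1.png

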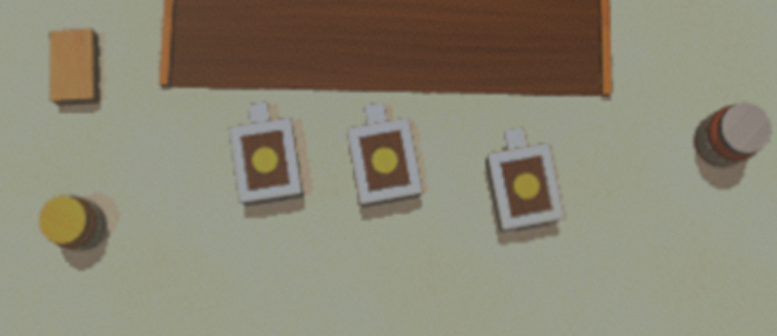

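View pics/scene0.png

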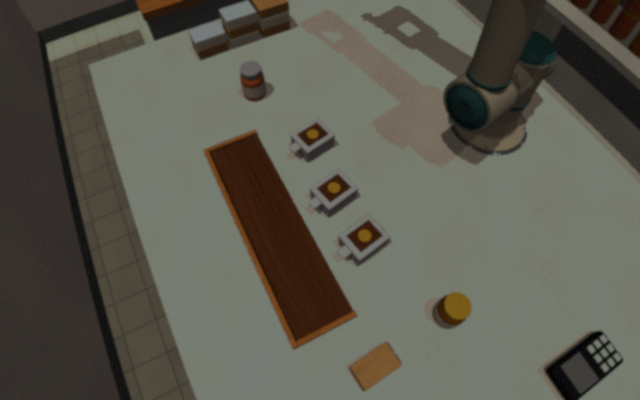

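```bash
cat >> h.py <<'E'
from scipy.spatial.transform import Rotation as Ro
# hinge point in own-yaw frame (q0,q1), yaw deg
T={"R":(.401,-.2485,10.7),"M":(.462,-.0905,10.9),"L":(.4865,.0598,9.7)}
def tcp(n,r,phi,t,dx=0,dz=0):
    """TCP for inner tip corner at polar (r,phi) about hinge, tilt t rad"""
    q0,q1,y=T[n];y=np.radians(y)
    c=np.array([q0+r*np.cos(phi)+dx,q1,.04+r*np.sin(phi)+dz])
    R=Ro.from_euler("xyz",[np.pi,t,y])
    off=Ro.from_euler("y",t).apply([-.011,0,-.073])
    p=c-off
    return Ro.from_euler("z",y).apply(p),R
def rel(p,R,cur=None):
    if cur is None: s=manip.state();cur=(s["tcp_pos"],Ro.from_euler("xyz",s["ee_rot"]))
    return np.r_[(cur[1].inv()*R).as_rotvec(),cur[1].inv().apply(p-cur[0])*100].round(2)
E
python3 - <<'E'
from h import *
t=.55;print(manip.tip_extent)
for n in T: print(n,tcp(n,.105,0,t)[0].round(3))
h=tcp("R",.105,0,t,.05,.12);print("hover",rel(*h))
print("high",rel(*tcp("R",.105,0,t,.0,.2)))
for a in((0.03,.10),(.03,-.012),(-.0,-.012)): print(rel(*tcp("R",.105,0,t,*a),cur=h))
E
```

```text
0.0726
R [ 0.59  -0.141  0.096]
M [0.621 0.027 0.096]
L [0.62  0.167 0.096]
hover [ 2.000e-02 -5.500e-01  9.000e-02  5.796e+01 -2.247e+01  8.700e+00]
high [ 2.000e-02 -5.500e-01  9.000e-02  5.298e+01 -2.292e+01  7.000e-01]
[ 0.    0.    0.   -0.66 -0.    2.75]
[ 0.    0.    0.    5.19 -0.   12.3 ]
[ 0.    0.    0.    2.64 -0.   13.87]
```

jog_arm --pt "0.0 -0.14 0.02 5 -2 0 0" --pt "0.01 -0.28 0.05 10 -4 1 0" --pt "0.01 -0.4 0.07 15 -6 2 0" --pt "0.02 -0.55 0.09 20 -8 3 0" --pt "0.02 -0.55 0.09 57.96 -22.47 8.7 0" --pt "0.02 -0.55 0.09 57.96 -22.47 8.7 0" --pt "0.02 -0.55 0.09 57.96 -22.47 8.7 0" --pt "0.02 -0.55 0.09 57.96 -22.47 8.7 0" --pt "0.02 -0.55 0.09 57.96 -22.47 8.7 0" --pt "0.02 -0.55 0.09 57.96 -22.47 8.7 0" --pt "0.02 -0.55 0.09 57.96 -22.47 8.7 0" --pt "0.02 -0.55 0.09 57.96 -22.47 8.7 0"

```text
time_s: 1.3
tcp_pos: [0.618, -0.1476, 0.22]
ee_rot: [3.136, 0.551, 0.18]
contact_force: [1.1, -1.0, 0.1]
width: 0.001
grasp_force: 0.0
```

```bash
python3 - <<'E'
from h import *
t=.55;h=tcp("R",.105,0,t,.05,.12);print(rel(*h))
for a in((0.03,.0),(.03,-.012),(-.0,-.012)): print(rel(*tcp("R",.105,0,t,*a)))
s=manip.state();print(s["time_s"],s["tcp_pos"],s["ee_rot"],s["qpos"])
E
```

```text
[ 0.    0.   -0.01  2.2  -1.14 -0.94]
[ 0.000e+00  0.000e+00 -1.000e-02  6.780e+00 -1.190e+00  1.033e+01]
[ 0.000e+00  0.000e+00 -1.000e-02  7.410e+00 -1.200e+00  1.135e+01]
[ 0.000e+00  0.000e+00 -1.000e-02  4.850e+00 -1.190e+00  1.292e+01]
1.3 [ 0.61795512 -0.14762041  0.22004908] [3.13574477 0.55086478 0.18002491] [-0.2236062   0.72054715  0.78668065 -0.25182971  2.13201381  1.08527499]
```

jog_arm --pt "0 0 -0.01 2.2 -1.15 -0.95 0" --pt "0 0 -0.01 5 -1.2 5 0" --pt "0 0 -0.01 7.4 -1.2 11.35 0" --pt "0 0 -0.01 7.4 -1.2 11.35 0" --pt "0 0 -0.01 7.4 -1.2 11.35 0" --pt "0 0 -0.01 7.4 -1.2 11.35 0" --pt "0 0 -0.01 6.1 -1.2 12.15 0" --pt "0 0 -0.01 4.85 -1.2 12.9 0" --pt "0 0 -0.01 4.85 -1.2 12.9 0" --pt "0 0 -0.01 4.85 -1.2 12.9 0"

```text
time_s: 2.3
tcp_pos: [0.5903, -0.143, 0.0882]
ee_rot: [3.14, 0.546, 0.19]
contact_force: [0.4, 0.3, -0.2]
width: 0.002
grasp_force: 0.0
```

```bash
python3 - <<'E'
from h import *
t=.55
for f in np.linspace(0,1.8,11): print(f.round(2),rel(*tcp("R",.106,f,t)))
d=cams.get_image("scene");cv2.imwrite("pics/s1.png",cv2.resize(d["frame"][90:280,260:460,::-1],None,fx=3,fy=3))
E
```

```text
0.0 [ 0.   -0.    0.   -0.34 -0.16 -0.76]
0.18 [ 0.   -0.    0.   -1.47 -0.16 -2.29]
0.36 [ 0.   -0.    0.   -2.86 -0.16 -3.6 ]
0.54 [ 0.   -0.    0.   -4.46 -0.16 -4.63]
0.72 [ 0.   -0.    0.   -6.22 -0.16 -5.37]
0.9 [ 0.   -0.    0.   -8.08 -0.16 -5.77]
1.08 [ 0.   -0.    0.   -9.99 -0.17 -5.84]
1.26 [  0.    -0.     0.   -11.87  -0.18  -5.56]
1.44 [  0.    -0.     0.   -13.68  -0.18  -4.95]
1.62 [  0.    -0.     0.   -15.35  -0.19  -4.03]
1.8 [  0.    -0.     0.   -16.82  -0.2   -2.82]
```

View pics/s1.png

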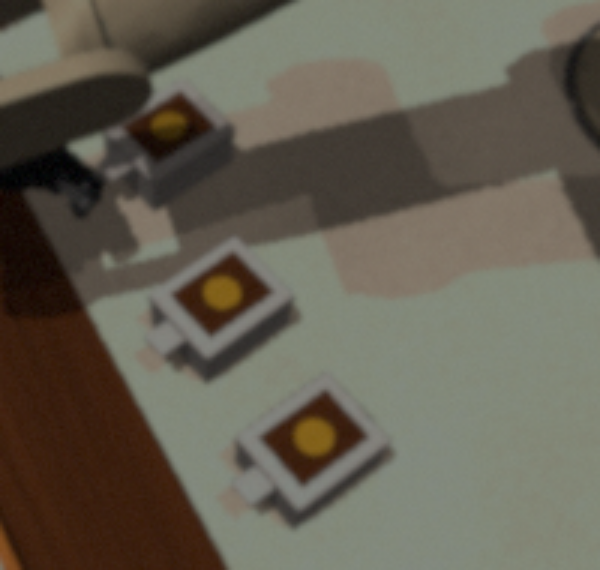

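jog_arm --pt "0 0 0 -0.35 -0.15 0.2 0" --pt "0 0 0 -0.7 -0.15 -0.5 0" --pt "0 0 0 -1.15 -0.15 -1.25 0" --pt "0 0 0 -1.75 -0.15 -2.0 0" --pt "0 0 0 -2.4 -0.15 -2.7 0" --pt "0 0 0 -3.1 -0.15 -3.3 0" --pt "0 0 0 -3.85 -0.15 -3.85 0" --pt "0 0 0 -4.65 -0.15 -4.3 0" --pt "0 0 0 -5.5 -0.15 -4.7 0" --pt "0 0 0 -6.35 -0.15 -5.0 0" --pt "0 0 0 -6.35 -0.15 -5.0 0"

```text
time_s: 3.45
tcp_pos: [0.5609, -0.1469, 0.1627]
ee_rot: [3.141, 0.549, 0.19]
contact_force: [1.3, -0.5, 0.2]
width: 0.001
grasp_force: 0.1
```

```bash
python3 - <<'E'
from h import *
t=.55
for f in (.72,.9,1.08,1.26,1.44,1.62,1.7,1.8): print(f,rel(*tcp("R",.103,f,t)))
d=cams.get_image("scene");cv2.imwrite("pics/s2.png",cv2.resize(d["frame"][90:280,260:460,::-1],None,fx=3,fy=3))
E
```

```text
0.72 [ 0.   -0.    0.    0.09 -0.   -0.25]
0.9 [ 0.   -0.    0.   -1.72 -0.01 -0.64]
1.08 [ 0.   -0.    0.   -3.57 -0.01 -0.7 ]
1.26 [ 0.   -0.    0.   -5.41 -0.02 -0.43]
1.44 [ 0.   -0.    0.   -7.16 -0.03  0.17]
1.62 [ 0.   -0.    0.   -8.78 -0.03  1.07]
1.7 [ 0.   -0.    0.   -9.44 -0.04  1.56]
1.8 [  0.    -0.     0.   -10.21  -0.04   2.25]
```

View pics/s2.png

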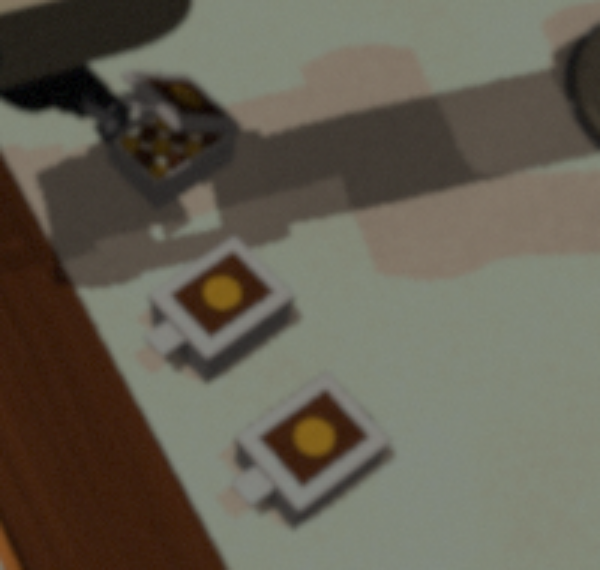

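jog_arm --pt "0 0 0 -1.7 0 -0.6 0" --pt "0 0 0 -3.55 0 -0.7 0" --pt "0 0 0 -5.4 0 -0.4 0" --pt "0 0 0 -7.15 0 0.2 0" --pt "0 0 0 -8.0 0 0.6 0" --pt "0 0 0 -8.8 0 1.1 0" --pt "0 0 0 -9.45 0 1.6 0" --pt "0 0 0 -10.0 0 2.1 0" --pt "0 0 0 -10.0 0 2.1 0" --pt "0 0 0 -10.0 0 2.1 0" --pt "0 0 0 -6 0 -2 0" --pt "0 0 0 -2 0 -6 0"

```text
time_s: 4.7
tcp_pos: [0.5624, -0.1462, 0.2194]
ee_rot: [-3.14, 0.552, 0.191]
contact_force: [1.4, -0.6, 1.3]
width: -0.003
grasp_force: 0.0
```

```bash
cat >> h.py <<'E'
def lidang(n,W):
    q0,q1,y=T[n];q=Ro.from_euler("z",-np.radians(y)).apply(np.nan_to_num(W.reshape(-1,3),nan=9))
    d=q-[q0,q1,.04]
    m=(abs(d[:,1])<.034)&(np.hypot(d[:,0],d[:,2])<.1)&(np.hypot(d[:,0],d[:,2])>.05)&(d[:,2]>.005)
    a=np.arctan2(d[m,2],d[m,0]);return m.sum(),np.percentile(a,[5,25,50,75,95]).round(2) if m.any() else None
E
python3 - <<'E'
from h import *
t=.55
for c in("top","scene"):
    W=cloud(cams.get_image(c));print(c,[lidang(n,W) for n in T])
h=tcp("M",.105,0,t,.04,.10);print(rel(*h))
for a in((.04,-.012),(-.003,-.012)): print(rel(*tcp("M",.105,0,t,*a)))
E
```

```text
top [(np.int64(205), array([2.13, 2.14, 2.16, 2.18, 2.23])), (np.int64(478), array([0.07, 0.11, 0.13, 0.17, 0.22])), (np.int64(466), array([0.08, 0.1 , 0.13, 0.16, 0.21]))]
scene [(np.int64(387), array([2.14, 2.16, 2.18, 2.2 , 2.25])), (np.int64(491), array([0.08, 0.12, 0.14, 0.17, 0.22])), (np.int64(600), array([0.08, 0.11, 0.14, 0.17, 0.22]))]
[  0.    -0.     0.    11.95 -15.88  -4.67]
[  0.    -0.     0.    17.78 -15.88   4.89]
[  0.    -0.     0.    14.11 -15.9    7.13]
```

jog_arm --pt "0 0 0 11.95 -15.9 -4.65 0" --pt "0 0 0 11.95 -15.9 -4.65 0" --pt "0 0 0 11.95 -15.9 -4.65 0" --pt "0 0 0 11.95 -15.9 -4.65 0" --pt "0 0 0 11.95 -15.9 -4.65 0" --pt "0 0 0 11.95 -15.9 -4.65 0" --pt "0 0 0 17.8 -15.9 4.9 0" --pt "0 0 0 17.8 -15.9 4.9 0" --pt "0 0 0 17.8 -15.9 4.9 0" --pt "0 0 0 17.8 -15.9 4.9 0" --pt "0 0 0 14.1 -15.9 7.15 0" --pt "0 0 0 14.1 -15.9 7.15 0"

```text
time_s: 6.0
tcp_pos: [0.6075, 0.0242, 0.0832]
ee_rot: [-3.14, 0.561, 0.191]
contact_force: [-0.0, 0.7, -1.0]
width: -0.004
grasp_force: 0.0
```

```bash
python3 - <<'E'
from h import *
t=.55
for f in (0,.18,.36,.54,.72,.9,1.08,1.26,1.44,1.62,1.7,1.78): print(f,rel(*tcp("M",.102,f,t)))
E
```

```text
0 [-0.    0.01  0.    0.17 -0.06 -1.67]
0.18 [-0.    0.01  0.   -0.94 -0.06 -3.13]
0.36 [-0.    0.01  0.   -2.29 -0.07 -4.37]
0.54 [-0.    0.01  0.   -3.85 -0.07 -5.34]
0.72 [-0.    0.01  0.   -5.55 -0.07 -6.02]
0.9 [-0.    0.01  0.   -7.35 -0.07 -6.38]
1.08 [-0.    0.01  0.   -9.18 -0.08 -6.42]
1.26 [-0.000e+00  1.000e-02  0.000e+00 -1.099e+01 -8.000e-02 -6.130e+00]
1.44 [-0.000e+00  1.000e-02  0.000e+00 -1.272e+01 -8.000e-02 -5.510e+00]
1.62 [-0.000e+00  1.000e-02  0.000e+00 -1.431e+01 -8.000e-02 -4.600e+00]
1.7 [-0.000e+00  1.000e-02  0.000e+00 -1.496e+01 -8.000e-02 -4.110e+00]
1.78 [-0.000e+00  1.000e-02  0.000e+00 -1.556e+01 -8.000e-02 -3.560e+00]
```

jog_arm --pt "0 0 0 0.5 0 -0.2 0" --pt "0 0 0 0.5 0 -0.2 0" --pt "0 0 0 0.5 0 -0.2 0" --pt "0 0 0 0.5 0 -0.2 0"

```text
time_s: 6.4
tcp_pos: [0.6197, 0.0265, 0.0854]
ee_rot: [3.141, 0.547, 0.191]
contact_force: [-0.6, 0.5, -0.4]
width: 0.002
grasp_force: 0.0
```

```bash
python3 - <<'E'
from h import *
t=.55
for f in (-.1,0,.18,.36,.54,.72,.9,1.08,1.26,1.44,1.62,1.7,1.78): print(f,rel(*tcp("M",.102,f,t)))
W=cloud(cams.get_image("top"));print([lidang(n,W) for n in T])
E
```

```text
-0.1 [ 0.   -0.    0.   -0.25 -0.07  0.05]
0 [ 0.   -0.    0.   -0.74 -0.07 -0.84]
0.18 [ 0.   -0.    0.   -1.83 -0.07 -2.32]
0.36 [ 0.   -0.    0.   -3.17 -0.07 -3.57]
0.54 [ 0.   -0.    0.   -4.71 -0.07 -4.57]
0.72 [ 0.   -0.    0.   -6.4  -0.07 -5.27]
0.9 [ 0.   -0.    0.   -8.19 -0.07 -5.66]
1.08 [  0.    -0.     0.   -10.03  -0.07  -5.72]
1.26 [  0.    -0.     0.   -11.84  -0.07  -5.45]
1.44 [  0.    -0.     0.   -13.58  -0.07  -4.87]
1.62 [  0.    -0.     0.   -15.18  -0.08  -3.98]
1.7 [  0.    -0.     0.   -15.84  -0.08  -3.49]
1.78 [  0.    -0.     0.   -16.45  -0.08  -2.96]
[(np.int64(313), array([2.12, 2.14, 2.16, 2.19, 2.24])), (np.int64(10), array([0.11, 0.15, 0.17, 0.22, 0.25])), (np.int64(456), array([0.07, 0.1 , 0.13, 0.17, 0.22]))]
```

jog_arm --pt "0 0 0 -0.25 -0.05 0.05 0" --pt "0 0 0 -0.75 -0.05 -0.85 0" --pt "0 0 0 -1.25 -0.05 -1.6 0" --pt "0 0 0 -1.85 -0.05 -2.3 0" --pt "0 0 0 -2.5 -0.05 -3.0 0" --pt "0 0 0 -3.15 -0.05 -3.55 0" --pt "0 0 0 -3.95 -0.05 -4.1 0" --pt "0 0 0 -4.7 -0.05 -4.55 0" --pt "0 0 0 -5.55 -0.05 -4.95 0" --pt "0 0 0 -6.4 -0.05 -5.25 0" --pt "0 0 0 -8.2 -0.05 -5.65 0" --pt "0 0 0 -10.0 -0.05 -5.7 0"

```text
time_s: 7.65
tcp_pos: [0.5632, 0.0162, 0.1857]
ee_rot: [3.142, 0.55, 0.191]
contact_force: [-0.2, -0.4, -0.5]
width: 0.002
grasp_force: 0.0
```

jog_arm --pt "0 0 0 -1.8 0 0.25 0" --pt "0 0 0 -3.55 0 0.85 0" --pt "0 0 0 -5.15 0 1.75 0" --pt "0 0 0 -5.8 0 2.25 0" --pt "0 0 0 -6.4 0 2.75 0" --pt "0 0 0 -6.4 0 2.75 0" --pt "0 0 0 -6.4 0 2.75 0" --pt "0 0 0 -2 0 -2 0" --pt "0 0 0 2 0 -6 0" --pt "0 0 0 2 0 -6 0" --pt "0 0 0 2 0 -6 0"

```text
time_s: 8.75
tcp_pos: [0.6134, 0.0262, 0.2248]
ee_rot: [3.142, 0.549, 0.192]
contact_force: [0.3, -0.6, -0.2]
width: 0.004
grasp_force: 0.0
```

```bash
python3 - <<'E'
from h import *
t=.55
for c in("top","scene"):
    W=cloud(cams.get_image(c));print(c,[lidang(n,W) for n in T])
h=tcp("L",.105,0,t,.04,.10);print(rel(*h))
for a in((.04,-.012),(-.0,-.012)): print(rel(*tcp("L",.105,0,t,*a)))
E
```

```text
top [(np.int64(308), array([2.13, 2.14, 2.17, 2.2 , 2.23])), (np.int64(0), None), (np.int64(392), array([0.07, 0.1 , 0.12, 0.16, 0.21]))]
scene [(np.int64(0), None), (np.int64(202), array([0.07, 0.12, 0.16, 0.19, 0.23])), (np.int64(600), array([0.08, 0.11, 0.14, 0.17, 0.22]))]
[ 1.000e-02  0.000e+00  2.000e-02  7.860e+00 -1.359e+01 -1.530e+00]
[ 1.000e-02  0.000e+00  2.000e-02  1.373e+01 -1.359e+01  8.010e+00]
[ 1.000e-02  0.000e+00  2.000e-02  1.032e+01 -1.368e+01  1.011e+01]
```

```bash
python3 - <<'E'
from h import *
d=cams.get_image("scene");cv2.imwrite("pics/s3.png",cv2.resize(d["frame"][90:280,260:460,::-1],None,fx=3,fy=3))
W=cloud(d)
q0,q1,y=T["M"];q=Ro.from_euler("z",-np.radians(y)).apply(np.nan_to_num(W.reshape(-1,3),nan=9))-[q0,q1,0]
m=(abs(q[:,1])<.05)&(q[:,0]>-.05)&(q[:,0]<.14)&(q[:,2]>.045)&(q[:,2]<.057)
r=cv2.minAreaRect((q[m,:2]*1000).astype(np.float32));print(r)
E
```

```text
((29.408252716064453, 2.5908050537109375), (76.38752746582031, 115.00093078613281), 89.97591400146484)
```

View pics/s3.png

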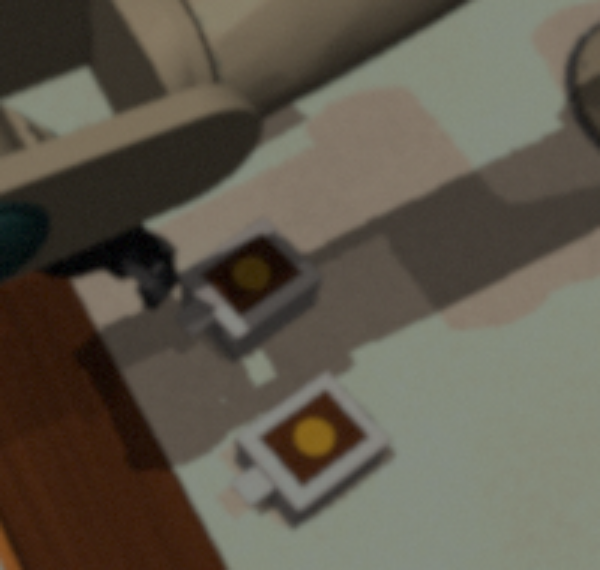

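jog_arm --pt "0 0 0 7.85 -6 -1.5 0" --pt "0.01 0 0.02 7.85 -13.6 -1.5 0" --pt "0.01 0 0.02 7.85 -13.6 -1.5 0" --pt "0.01 0 0.02 7.85 -13.6 -1.5 0" --pt "0.01 0 0.02 10.8 -13.6 3.2 0" --pt "0.01 0 0.02 13.7 -13.6 8 0" --pt "0.01 0 0.02 13.7 -13.6 8 0" --pt "0.01 0 0.02 13.7 -13.6 8 0" --pt "0.01 0 0.02 12.0 -13.6 9.05 0" --pt "0.01 0 0.02 10.9 -13.65 9.75 0" --pt "0.01 0 0.02 10.9 -13.65 9.75 0" --pt "0.01 0 0.02 10.9 -13.65 9.75 0"

```text
time_s: 10.1
tcp_pos: [0.6278, 0.1675, 0.089]
ee_rot: [3.14, 0.546, 0.168]
contact_force: [0.6, 1.1, 0.2]
width: -0.0
grasp_force: 0.0
```

```bash
sed -i 's/"M":(.462,-.0905,10.9)/"M":(.434,-.0879,10.9)/' h.py; python3 - <<'E'
from h import *
t=.55
for f in (-.1,0,.18,.36,.54,.72,.9,1.08,1.26,1.44,1.62,1.7,1.78): print(f,rel(*tcp("L",.104,f,t)))
W=cloud(cams.get_image("top"));print([lidang(n,W) for n in T])
E
```

```text
-0.1 [ 0.   -0.   -0.   -0.66 -0.05  0.74]
0 [ 0.   -0.   -0.   -1.16 -0.04 -0.17]
0.18 [ 0.   -0.   -0.   -2.27 -0.04 -1.68]
0.36 [ 0.   -0.   -0.   -3.63 -0.04 -2.96]
0.54 [ 0.   -0.   -0.   -5.2  -0.03 -3.98]
0.72 [ 0.   -0.   -0.   -6.92 -0.03 -4.7 ]
0.9 [ 0.   -0.   -0.   -8.75 -0.03 -5.1 ]
1.08 [  0.    -0.    -0.   -10.62  -0.03  -5.16]
1.26 [  0.    -0.    -0.   -12.47  -0.02  -4.89]
1.44 [  0.    -0.    -0.   -14.24  -0.02  -4.3 ]
1.62 [  0.    -0.    -0.   -15.87  -0.02  -3.39]
1.7 [  0.    -0.    -0.   -16.54  -0.02  -2.9 ]
1.78 [  0.    -0.    -0.   -17.17  -0.02  -2.35]
[(np.int64(305), array([2.13, 2.15, 2.16, 2.2 , 2.24])), (np.int64(459), array([0.07, 0.1 , 0.13, 0.17, 0.22])), (np.int64(0), None)]
```

jog_arm --pt "0 0 0 0.1 0 0.5 0" --pt "0 0 0 -0.65 -0.05 0.75 0" --pt "0 0 0 -0.65 -0.05 0.75 0" --pt "0 0 0 -0.9 -0.05 0.3 0" --pt "0 0 0 -1.15 -0.05 -0.15 0" --pt "0 0 0 -1.7 -0.05 -0.95 0" --pt "0 0 0 -2.25 -0.05 -1.7 0" --pt "0 0 0 -2.95 -0.05 -2.35 0" --pt "0 0 0 -3.6 -0.05 -2.95 0" --pt "0 0 0 -4.4 -0.05 -3.5 0" --pt "0 0 0 -5.2 -0.05 -4.0 0" --pt "0 0 0 -5.2 -0.05 -4.0 0"

```text
time_s: 11.35
tcp_pos: [0.6034, 0.1643, 0.1488]
ee_rot: [3.139, 0.548, 0.168]
contact_force: [0.9, -0.2, -0.5]
width: 0.004
grasp_force: 0.2
```

```bash
cat >> h.py <<'E'
def top(n,W):
    q0,q1,y=T[n];q=Ro.from_euler("z",-np.radians(y)).apply(np.nan_to_num(W.reshape(-1,3),nan=9))-[q0,q1,0]
    m=(abs(q[:,1])<.06)&(q[:,0]>-.06)&(q[:,0]<.16)&(q[:,2]>.02)
    return q[m]
E
python3 - <<'E'
from h import *
t=.55
for f in (.72,.9,1.08,1.26,1.44,1.62,1.7,1.78): print(f,rel(*tcp("L",.104,f,t)))
d=cams.get_image("scene");W=cloud(d);print([lidang(n,W) for n in T])
cv2.imwrite("pics/s4.png",cv2.resize(d["frame"][110:300,260:460,::-1],None,fx=3,fy=3))
E
```

```text
0.72 [ 0.   -0.   -0.   -1.72  0.05 -0.86]
0.9 [ 0.   -0.   -0.   -3.55  0.05 -1.25]
1.08 [ 0.   -0.   -0.   -5.41  0.05 -1.32]
1.26 [ 0.   -0.   -0.   -7.26  0.06 -1.04]
1.44 [ 0.   -0.   -0.   -9.03  0.06 -0.44]
1.62 [  0.    -0.    -0.   -10.67   0.06   0.47]
1.7 [  0.    -0.    -0.   -11.34   0.06   0.96]
1.78 [  0.    -0.    -0.   -11.96   0.06   1.51]
[(np.int64(395), array([2.14, 2.16, 2.18, 2.2 , 2.25])), (np.int64(18), array([0.05, 0.06, 0.06, 0.07, 0.07])), (np.int64(233), array([0.63, 0.69, 0.73, 0.77, 0.82]))]
```

View pics/s4.png

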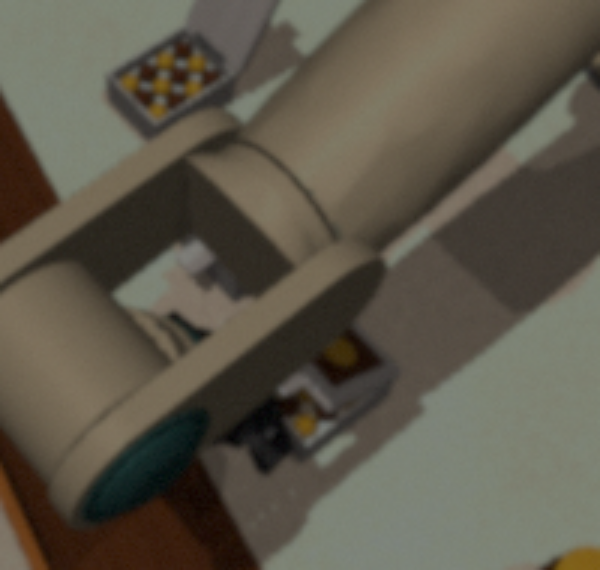

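jog_arm --pt "0 0 0 -1.7 0.05 -0.85 0" --pt "0 0 0 -3.55 0.05 -1.25 0" --pt "0 0 0 -5.4 0.05 -1.3 0" --pt "0 0 0 -7.25 0.05 -1.05 0" --pt "0 0 0 -9.0 0.05 -0.45 0" --pt "0 0 0 -9.9 0.05 0 0" --pt "0 0 0 -10.7 0.05 0.5 0" --pt "0 0 0 -11.35 0.05 0.95 0" --pt "0 0 0 -11.95 0.05 1.5 0" --pt "0 0 0 -11.95 0.05 1.5 0" --pt "0 0 0 -11.95 0.05 1.5 0" --pt "0 0 0 -8 0 -2.5 0"

```text
time_s: 12.6
tcp_pos: [0.5373, 0.1531, 0.2026]
ee_rot: [3.139, 0.568, 0.168]
contact_force: [1.5, -0.3, -0.5]
width: 0.001
grasp_force: 0.0
```

jog_arm --pt "0 0 0 4 0 -4 0" --pt "0 0 0 4 0 -7 0" --pt "0 0 0 4 0 -7 0" --pt "0 0 0 4 0 -7 0"

```text
time_s: 13.0
tcp_pos: [0.6132, 0.166, 0.2467]
ee_rot: [3.139, 0.55, 0.168]
contact_force: [-0.4, -0.1, -0.6]
width: 0.002
grasp_force: 0.0
```

```bash
cat >> h.py <<'E'
def rect(n,W):
    q=top(n,W);m=(q[:,2]>.045)&(q[:,2]<.056)
    return m.sum(),cv2.minAreaRect((q[m,:2]*1000).astype(np.float32))
E
python3 - <<'E'
from h import *
t=.55
for c in("top","scene"):
    d=cams.get_image(c);W=cloud(d);print(c,[lidang(n,W) for n in T]);print(rect("M",W))
h=tcp("M",.105,0,t,.04,.10);print(rel(*h))
for a in((.04,-.012),(-.0,-.012)): print(rel(*tcp("M",.105,0,t,*a)))
E
```

```text
top [(np.int64(306), array([2.13, 2.15, 2.17, 2.2 , 2.24])), (np.int64(450), array([0.07, 0.11, 0.13, 0.16, 0.21])), (np.int64(0), None)]
(np.int64(1104), ((54.717926025390625, -1.7832221984863281), (75.89946746826172, 117.06129455566406), 89.5724868774414))
scene [(np.int64(398), array([2.14, 2.16, 2.18, 2.2 , 2.24])), (np.int64(102), array([0.07, 0.1 , 0.12, 0.13, 0.16])), (np.int64(558), array([2.09, 2.11, 2.12, 2.14, 2.17]))]
(np.int64(112), ((87.75289916992188, -19.2120304107666), (38.98670196533203, 25.741474151611328), 88.7789077758789))
[-1.00e-02  0.00e+00 -2.00e-02  2.35e+00  1.35e+01  4.40e+00]
[-1.000e-02  0.000e+00 -2.000e-02  8.220e+00  1.348e+01  1.393e+01]
[-1.000e-02  0.000e+00 -2.000e-02  4.820e+00  1.357e+01  1.603e+01]
```

```bash
sed -i 's/"M":(.434,-.0879,10.9)/"M":(.4312,-.0897,10.9)/' h.py; python3 - <<'E'
from h import *
t=.55
W=cloud(cams.get_image("scene"))
for n in "RL":
    q=top(n,W);d=q-[0,0,.04];r=np.hypot(d[:,0],d[:,2])
    m=(abs(d[:,1])<.032)&(r>.03)&(r<.09)&(d[:,0]<0.01)&(d[:,2]>.02)
    p=q[m];c=p.mean(0);u,s,v=np.linalg.svd(p-c,full_matrices=False);nn=v[2]
    print(n,m.sum(),c.round(3),nn.round(3),"lid ang",np.arctan2(abs(nn[0]),abs(nn[2])), s.round(3))
h=tcp("M",.105,0,t,.04,.10);print(rel(*h))
for a in((.04,-.014),(.005,-.014)): print(rel(*tcp("M",.105,0,t,*a)))
E
```

```text
R 435 [-0.036  0.     0.089] [0.891 0.011 0.454] lid ang 1.0996626193692347 [0.382 0.367 0.029]
L 612 [-0.032  0.     0.091] [0.888 0.002 0.46 ] lid ang 1.0927310373803052 [0.457 0.431 0.03 ]
[-1.000e-02  0.000e+00 -2.000e-02  2.130e+00  1.369e+01  4.550e+00]
[-1.000e-02  0.000e+00 -2.000e-02  8.110e+00  1.367e+01  1.425e+01]
[-1.000e-02  0.000e+00 -2.000e-02  5.140e+00  1.374e+01  1.609e+01]
```

```bash
python3 - <<'E'
from h import *
t=.8
for a in ((.05,.10),(.05,-.014),(.007,-.014)): print(rel(*tcp("M",.105,0,t,*a)), tcp("M",.105,0,t,*a)[0].round(3))
E
```

```text
[-1.000e-02 -2.500e-01 -2.000e-02  4.750e+00  1.364e+01  4.520e+00] [0.652 0.034 0.183]
[-1.000e-02 -2.500e-01 -2.000e-02  1.074e+01  1.362e+01  1.422e+01] [0.652 0.034 0.069]
[-1.000e-02 -2.500e-01 -2.000e-02  7.080e+00  1.371e+01  1.648e+01] [0.609 0.026 0.069]
```

jog_arm --pt "0 -0.1 0 4.75 4 2 0" --pt "-0.01 -0.25 -0.02 4.75 9 4.5 0" --pt "-0.01 -0.25 -0.02 4.75 13.65 4.5 0" --pt "-0.01 -0.25 -0.02 4.75 13.65 4.5 0" --pt "-0.01 -0.25 -0.02 6.7 13.65 7.7 0" --pt "-0.01 -0.25 -0.02 8.7 13.65 11 0" --pt "-0.01 -0.25 -0.02 10.7 13.65 14.2 0" --pt "-0.01 -0.25 -0.02 10.7 13.65 14.2 0" --pt "-0.01 -0.25 -0.02 9.5 13.65 14.95 0" --pt "-0.01 -0.25 -0.02 8.3 13.65 15.7 0" --pt "-0.01 -0.25 -0.02 8.3 13.65 15.7 0" --pt "-0.01 -0.25 -0.02 8.3 13.65 15.7 0"

```text
time_s: 14.35
tcp_pos: [0.6253, 0.0295, 0.0728]
ee_rot: [-3.138, 0.797, 0.194]
contact_force: [0.7, -0.5, 0.7]
width: -0.002
grasp_force: 0.0
```

```bash
python3 - <<'E'
from h import *
t=.8
for f in (-.13,-.05,0,.18,.36,.54,.72,.8): print(f,rel(*tcp("M",.103,f,t)))
d=cams.get_image("top");W=cloud(d);print(rect("M",W))
d=cams.get_image("scene");cv2.imwrite("pics/s5.png",cv2.resize(d["frame"][110:280,250:450,::-1],None,fx=3,fy=3))
E
```

```text
-0.13 [-0.   -0.    0.   -1.6   0.04  2.1 ]
-0.05 [-0.   -0.    0.   -2.14  0.04  1.47]
0 [-0.   -0.    0.   -2.5   0.04  1.11]
0.18 [-0.   -0.    0.   -3.93  0.03 -0.06]
0.36 [-0.   -0.    0.   -5.56  0.03 -0.96]
0.54 [-0.   -0.    0.   -7.31  0.02 -1.55]
0.72 [-0.   -0.    0.   -9.14  0.02 -1.81]
0.8 [-0.   -0.    0.   -9.97  0.02 -1.82]
(np.int64(309), ((46.68050765991211, -29.719568252563477), (27.35696792602539, 92.81442260742188), 79.79254913330078))
```

View pics/s5.png

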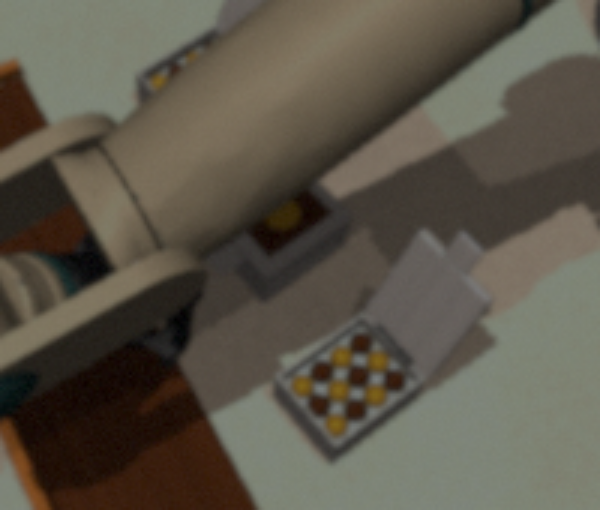

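jog_arm --pt "0 0 0 -0.5 0.05 1.3 0" --pt "0 0 0 -1.6 0.05 2.1 0" --pt "0 0 0 -1.6 0.05 2.1 0" --pt "0 0 0 -1.85 0.05 1.8 0" --pt "0 0 0 -2.15 0.05 1.45 0" --pt "0 0 0 -2.5 0.05 1.1 0" --pt "0 0 0 -3.2 0.05 0.5 0" --pt "0 0 0 -3.95 0.05 -0.05 0" --pt "0 0 0 -4.75 0.05 -0.55 0" --pt "0 0 0 -5.55 0.05 -0.95 0" --pt "0 0 0 -6.4 0.05 -1.3 0" --pt "0 0 0 -7.3 0.05 -1.55 0"

```text
time_s: 15.65
tcp_pos: [0.5854, 0.0209, 0.1343]
ee_rot: [-3.138, 0.8, 0.194]
contact_force: [-0.6, -0.1, 0.0]
width: -0.001
grasp_force: 0.3
```

jog_arm --pt "0 0 0 -0.9 0 -0.15 0" --pt "0 0 0 -0.9 0 -0.15 0" --pt "0 0 0 -0.9 0 -0.15 0"

```text
time_s: 15.95
tcp_pos: [0.5805, 0.0199, 0.1412]
ee_rot: [-3.138, 0.8, 0.194]
contact_force: [0.5, 0.5, -0.0]
width: 0.002
grasp_force: 0.0
```

```bash
cat >> h.py <<'E'
def plane(n,W):
    q=top(n,W);d=q-[0,0,.04];m=(abs(d[:,1])<.06)&(d[:,0]<.09);return q[m]
E
python3 - <<'E'
from h import *
for c in("top","scene"):
    W=cloud(cams.get_image(c));print(lidang("M",W));q=top("M",W)
    print(len(q));print(q[::max(1,len(q)//25)].round(3).tolist())
E
```

```text
(np.int64(73), array([0.71, 0.75, 0.77, 0.8 , 0.83]))
4995
[[0.16, -0.03, 0.352], [0.147, -0.031, 0.341], [0.14, -0.026, 0.338], [0.133, -0.015, 0.341], [0.124, -0.005, 0.355], [0.115, 0.009, 0.37], [0.11, 0.038, 0.379], [0.139, -0.052, 0.151], [0.097, -0.021, 0.327], [0.125, -0.038, 0.141], [0.075, 0.026, 0.395], [0.067, 0.038, 0.401], [0.06, 0.053, 0.403], [0.046, -0.008, 0.372], [0.036, 0.006, 0.395], [0.031, 0.046, 0.414], [0.019, 0.011, 0.403], [0.015, 0.052, 0.424], [0.003, 0.014, 0.411], [-0.001, 0.053, 0.429], [-0.013, 0.013, 0.415], [-0.018, 0.045, 0.436], [-0.027, 0.048, 0.444], [-0.035, 0.058, 0.444], [-0.046, 0.058, 0.451], [-0.059, 0.037, 0.452]]
(np.int64(228), array([0.7 , 0.76, 0.79, 0.83, 0.86]))
5317
[[-0.059, 0.045, 0.455], [-0.035, 0.034, 0.44], [-0.015, 0.029, 0.431], [0.001, 0.03, 0.425], [-0.0, 0.055, 0.43], [0.032, 0.007, 0.398], [0.022, 0.059, 0.42], [0.046, 0.041, 0.408], [0.073, 0.006, 0.383], [0.083, 0.018, 0.388], [0.093, 0.023, 0.386], [0.107, 0.013, 0.376], [0.086, 0.056, 0.389], [0.127, 0.014, 0.368], [0.102, 0.052, 0.378], [0.132, 0.028, 0.367], [0.143, 0.023, 0.36], [0.117, 0.06, 0.366], [0.146, 0.045, 0.357], [0.156, 0.058, 0.342], [0.053, -0.001, 0.094], [0.023, 0.028, 0.069], [0.057, -0.009, 0.028], [0.135, 0.032, 0.143], [0.082, 0.008, 0.03], [0.083, 0.036, 0.03]]
```

jog_arm --pt "0 0 0 1.5 0 -0.5 0" --pt "0 0 0 3.5 0 -2.5 0" --pt "0 0 0 -1 0 -7 0" --pt "0 0 0 -5.8 0 -11.3 0" --pt "0 0 0 -5.8 0 -11.3 0" --pt "0 0 0 -5.8 0 -11.3 0"

```text
time_s: 16.65
tcp_pos: [0.6213, 0.0274, 0.2667]
ee_rot: [-3.14, 0.791, 0.192]
contact_force: [0.1, 0.5, 0.5]
width: 0.001
grasp_force: 0.0
```

```bash
python3 - <<'E'
from h import *
for c in("top","scene"):
    W=cloud(cams.get_image(c));print(c,[lidang(n,W) for n in T]);q=top("M",W);q=q[q[:,2]<.18]
    for lo,hi in((-.036,-.02),(.02,.036)):
        m=(q[:,1]>lo)&(q[:,1]<hi);p=q[m][np.argsort(q[m,0])];print(p[::max(1,len(p)//14)][:,[0,2]].round(3).tolist())
# vertical tool (t=0) above: tip over tab
for (x,z) in((.09,.16),(.105,.16)):
    q0,q1,y=T["M"];y=np.radians(y);p=Ro.from_euler("z",y).apply([q0+x,q1,z+.073]);print(rel(p,Ro.from_euler("xyz",[np.pi,0,y])))
E
```

```text
top [(np.int64(314), array([2.13, 2.14, 2.16, 2.19, 2.23])), (np.int64(103), array([0.7 , 0.75, 0.77, 0.8 , 0.85])), (np.int64(146), array([2.1 , 2.11, 2.12, 2.14, 2.18]))]
[[-0.003, 0.048], [0.003, 0.049], [0.008, 0.057], [0.014, 0.062], [0.02, 0.067], [0.025, 0.07], [0.031, 0.074], [0.036, 0.079], [0.042, 0.084], [0.047, 0.086], [0.053, 0.094], [0.058, 0.095], [0.064, 0.094], [0.069, 0.103], [0.09, 0.038]]
[]
scene [(np.int64(0), None), (np.int64(332), array([0.69, 0.75, 0.78, 0.81, 0.85])), (np.int64(557), array([2.09, 2.11, 2.12, 2.14, 2.16]))]
[[-0.003, 0.048], [0.011, 0.06], [0.02, 0.068], [0.032, 0.077], [0.042, 0.086], [0.053, 0.093], [0.061, 0.034], [0.064, 0.029], [0.066, 0.103], [0.07, 0.098], [0.073, 0.1], [0.077, 0.037], [0.081, 0.025], [0.09, 0.037], [0.092, 0.022]]
[[-0.002, 0.049], [0.009, 0.057], [0.019, 0.038], [0.026, 0.027], [0.033, 0.078], [0.038, 0.029], [0.044, 0.086], [0.049, 0.09], [0.056, 0.032], [0.061, 0.034], [0.066, 0.103], [0.071, 0.099], [0.076, 0.035], [0.087, 0.039], [0.092, 0.025]]
[-0.    0.8   0.   -4.5  -0.08  8.67]
[-0.    0.8   0.   -3.46 -0.08  7.59]
```

jog_arm --pt "0 0.15 0 -1 0 2 0" --pt "0 0.3 0 -2 0 3.5 0" --pt "0 0.45 0 -3 -0.05 5.5 0" --pt "0 0.6 0 -4 -0.05 7.5 0" --pt "0 0.75 0 -5.2 -0.1 9.4 0" --pt "0 0.8 0 -5.2 -0.1 9.4 0" --pt "0 0.8 0 -5.2 -0.1 9.4 0" --pt "0 0.8 0 -5.2 -0.1 9.4 0"

```text
time_s: 17.55
tcp_pos: [0.5187, 0.0087, 0.2324]
ee_rot: [-3.138, 0.003, 0.191]
contact_force: [0.1, 0.2, -0.4]
width: -0.003
grasp_force: 0.0
```

```bash
python3 - <<'E'
from h import *
for z in (.12,.052):
    q0,q1,y=T["M"];y=np.radians(y);p=Ro.from_euler("z",y).apply([q0+.08,q1,z+.0726]);print(rel(p,Ro.from_euler("xyz",[np.pi,0,y])))
E
```

```text
[-0.    0.    0.    0.04  0.03  3.98]
[-0.    0.    0.    0.05  0.05 10.78]
```

jog_arm --pt "0 0 0 0 0 4 0" --pt "0 0 0 0 0 5 0" --pt "0 0 0 0 0 6 0" --pt "0 0 0 0 0 7 0" --pt "0 0 0 0 0 8 0" --pt "0 0 0 0 0 9 0" --pt "0 0 0 0 0 10 0" --pt "0 0 0 0 0 10.5 0" --pt "0 0 0 0 0 10.8 0" --pt "0 0 0 0 0 10.8 0" --pt "0 0 0 0 0 10.8 0"

```text
time_s: 18.65
tcp_pos: [0.5187, 0.009, 0.1254]
ee_rot: [-3.139, -0.0, 0.191]
contact_force: [0.1, 0.3, -0.2]
width: 0.001
grasp_force: 0.0
```

jog_arm --pt "0 0 0 0 0 0.15 0" --pt "0 0 0 0 0 0.25 0" --pt "0 0 0 0 0 0.25 0"

```text
time_s: 18.95
tcp_pos: [0.5186, 0.009, 0.1227]
ee_rot: [-3.139, -0.0, 0.191]
contact_force: [-0.0, -0.3, -0.1]
width: 0.001
grasp_force: 0.0
```

jog_arm --pt "0 0 0 0 0 -5 0" --pt "0 0 0 0 0 -12 4" --pt "0 0.1 0 -4 0 -12 4" --pt "0 0.2 0 -9 0 -12 4" --pt "0 0.3 0 -14 0 -12 4" --pt "0 0.3 0 -15 0 -12 4" --pt "0 0.3 0 -15 0 -12 4" --pt "0 0.3 0 -15 0 -12 4" --pt "0 0.3 0 -15 0 -12 4"

```text
time_s: 19.85
tcp_pos: [0.372, -0.0197, 0.243]
ee_rot: [-3.139, -0.3, 0.19]
contact_force: [-1.0, 0.3, 0.3]
width: 0.469
grasp_force: 0.0
```

```bash
python3 - <<'E'
from h import *
s=manip.state();print(s["tcp_pos"],s["ee_rot"],s["width"])
W=cloud(cams.get_image("top"));print([lidang(n,W) for n in T]);r=rect("M",W);print(r)
# tray rim
z=W[...,2];m=(z>.01)&(z<.025)&(W[...,0]>.6)&(W[...,0]<.8)&(abs(W[...,1])<.3);p=W[m];b=p[(abs(p[:,1])<.2)]
print("back rim",np.polyfit(b[:,1],b[:,0],1),b[:,0].min(),b[:,0].max())
for sg in(1,-1):
    e=p[(p[:,1]*sg>.22)];print(e.min(0),e.max(0))
q0,q1,y=T["M"];y=np.radians(y)
for back,zz in((.04,.12),(.04,.015),(.0,.015)):
    t=-.3;off=Ro.from_euler("y",t).apply([.011,0,-.07]) # front corner of tip
    pp=Ro.from_euler("z",y).apply(np.array([q0-back,q1,zz])-off);print(pp.round(3),rel(pp,Ro.from_euler("xyz",[np.pi,t,y])))
E
```

```text
[ 0.37201915 -0.01971518  0.24297119] [-3.13874882 -0.29989747  0.19032023] 0.4685410561270306
[(np.int64(308), array([2.13, 2.14, 2.16, 2.2 , 2.24])), (np.int64(476), array([0.07, 0.1 , 0.13, 0.17, 0.22])), (np.int64(272), array([2.1 , 2.11, 2.12, 2.14, 2.18]))]
(np.int64(1110), ((58.25657653808594, -0.10595321655273438), (75.69981384277344, 116.73773956298828), 89.5646743774414))
back rim [0.01436215 0.75644722] 0.7475618435484332 0.7663350654897241
[0.61481491 0.22044835 0.01000466] [0.76651514 0.28768505 0.02160093]
[ 0.60845698 -0.27702076  0.01012507] [ 0.75947318 -0.22045299  0.02212232]
[ 0.37  -0.02   0.184] [-0.    0.    0.   -1.9   0.02  5.6 ]
[ 0.37  -0.02   0.079] [-0.    0.    0.   -4.99  0.05 15.63]
[ 0.41  -0.012  0.079] [-0.    0.    0.   -1.17  0.06 16.81]
```

jog_arm --pt "0 0 0 -1.9 0 5.6 4" --pt "0 0 0 -3.5 0.05 10.5 4" --pt "0 0 0 -5 0.05 15.65 4" --pt "0 0 0 -5 0.05 15.65 4" --pt "0 0 0 -5 0.05 15.65 4" --pt "0 0 0 -3.1 0.05 16.2 4" --pt "0 0 0 -1.5 0.05 16.7 4" --pt "0 0 0 -1.5 0.05 16.7 4" --pt "0 0 0 -1.5 0.05 16.7 4"

```text
time_s: 20.8
tcp_pos: [0.4062, -0.0131, 0.0794]
ee_rot: [-3.139, -0.3, 0.191]
contact_force: [0.0, 0.4, -0.3]
width: 0.468
grasp_force: 0.0
```

```bash
python3 - <<'E'
from h import *
q0,q1,y=T["M"];y=np.radians(y);t=-.3;off=Ro.from_euler("y",t).apply([.011,0,-.07])
for b in(0,.1,.193):
    pp=Ro.from_euler("z",y).apply(np.array([q0+b,q1,.015])-off);print(pp.round(3),rel(pp,Ro.from_euler("xyz",[np.pi,t,y])))
W=cloud(cams.get_image("top"));print(rect("M",W))
E
```

```text
[ 0.41  -0.012  0.079] [-0.   -0.    0.    0.32  0.    0.18]
[0.508 0.006 0.079] [-0.   -0.    0.    9.87  0.02  3.14]
[0.599 0.024 0.079] [-0.   -0.    0.   18.75  0.03  5.89]
(np.int64(1126), ((47.91773986816406, 0.11820602416992188), (138.65538024902344, 77.8533706665039), 1.706538438796997))
```

Push most of the way, then check.

jog_arm --pt "0 0 0 0.5 0 0.2 4" --pt "0 0 0 1.5 0 0.5 4" --pt "0 0 0 3 0 0.95 4" --pt "0 0 0 4.5 0 1.45 4" --pt "0 0 0 6 0 1.9 4" --pt "0 0 0 7.5 0 2.4 4" --pt "0 0 0 9 0 2.85 4" --pt "0 0 0 10.5 0 3.3 4" --pt "0 0 0 12 0 3.8 4" --pt "0 0 0 13 0 4.1 4" --pt "0 0 0 13.5 0 4.25 4" --pt "0 0 0 13.5 0 4.25 4"

```text
time_s: 22.05
tcp_pos: [0.5448, 0.0137, 0.0779]
ee_rot: [-3.139, -0.3, 0.19]
contact_force: [-0.3, 0.3, -0.2]
width: 0.47
grasp_force: 0.0
```

```bash
cat >> h.py <<'E'
def tin(W):
    z=W[...,2];m=(z>.046)&(z<.054)&(abs(W[...,1]-.02)<.08)&(W[...,0]>.54)&(W[...,0]<.8)
    return m.sum(),cv2.minAreaRect((W[m][:,:2]*1000).astype(np.float32))
E
python3 - <<'E'
from h import *
s=manip.state();print(s["tcp_pos"],s["ee_rot"])
for c in("top","scene"):
    W=cloud(cams.get_image(c));print(tin(W),[lidang(n,W) for n in "RL"])
q0,q1,y=T["M"];y=np.radians(y);t=-.3;off=Ro.from_euler("y",t).apply([.011,0,-.07])
pp=Ro.from_euler("z",y).apply(np.array([q0+.193,q1,.015])-off);print(rel(pp,Ro.from_euler("xyz",[np.pi,t,y])))
d=cams.get_image("top");cv2.imwrite("pics/t2.png",cv2.resize(d["frame"][120:300,200:460,::-1],None,fx=3,fy=3))
E
```

```text
[0.54482856 0.01370374 0.07785243] [-3.13864082 -0.29974698  0.19010369]
(np.int64(905), ((631.00244140625, 30.520336151123047), (114.19384765625, 75.40757751464844), 11.323126792907715)) [(np.int64(309), array([2.13, 2.14, 2.16, 2.19, 2.23])), (np.int64(279), array([2.1 , 2.11, 2.12, 2.14, 2.17]))]
(np.int64(1194), ((615.1829833984375, 29.00301742553711), (147.3640899658203, 76.24137878417969), 11.000808715820312)) [(np.int64(0), None), (np.int64(555), array([2.09, 2.11, 2.12, 2.14, 2.17]))]
[-0.   -0.   -0.    5.33  0.02  1.59]
```

View pics/t2.png

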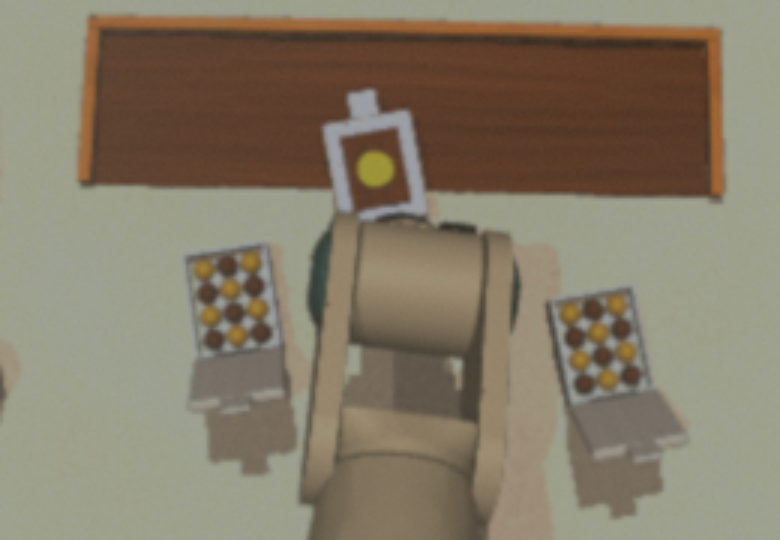

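jog_arm --pt "0 0 0 1 0 0.3 4" --pt "0 0 0 2.2 0 0.65 4" --pt "0 0 0 3.4 0 1.0 4" --pt "0 0 0 4.4 0 1.3 4" --pt "0 0 0 5.1 0 1.5 4" --pt "0 0 0 5.5 0 1.6 4" --pt "0 0 0 5.5 0 1.6 4" --pt "0 0 0 5.5 0 1.6 4" --pt "0 0 0 3 0 0.8 4" --pt "0 0 0 0 0 -1 4"

```text
time_s: 23.2
tcp_pos: [0.5414, 0.0131, 0.0873]
ee_rot: [-3.139, -0.3, 0.19]
contact_force: [-0.0, -0.3, -0.2]
width: 0.472
grasp_force: 0.0
```

jog_arm --pt "0 0 0 0 0 -5 4" --pt "0 0 0 -2 0 -10 4" --pt "0 0 0 -5 0 -15 4" --pt "0 0 0 -10 0 -15 4" --pt "0 0 0 -14 0 -15 4" --pt "0 0 0 -14 0 -15 4" --pt "0 0 0 -14 0 -15 4"

```text
time_s: 23.9
tcp_pos: [0.3668, -0.0212, 0.1903]
ee_rot: [-3.14, -0.304, 0.189]
contact_force: [0.7, -0.1, 1.5]
width: 0.468
grasp_force: 0.0
```

```bash
python3 - <<'E'
from h import *
for c in("top","scene"):
    d=cams.get_image(c);W=cloud(d);n,r=tin(W);a=np.radians(r[2]);e=np.array([np.cos(a),np.sin(a)])
    print(c,n,r,"foot",np.array(r[0])-e*58,[lidang(n,W) for n in "RL"])
    z=W[...,2];m=(abs(z)<.07)&(z>.035)&(abs(W[...,1]-.03)<.05)&(W[...,0]>.6)&(W[...,0]<.72);P=W[m];A=np.c_[P[:,:2],np.ones(len(P))]
    print(np.linalg.lstsq(A,P[:,2],rcond=None)[0],P[:,2].max())
d=cams.get_image("top");cv2.imwrite("pics/t3.png",cv2.resize(d["frame"][120:300,160:520,::-1],None,fx=2.2,fy=2.2))
E
```

```text
top 959 ((684.3360595703125, 41.10262680053711), (113.03459930419922, 75.80170440673828), 10.820794105529785) foot [627.3673471   30.21383443] [(np.int64(313), array([2.13, 2.14, 2.16, 2.2 , 2.24])), (np.int64(273), array([2.1 , 2.11, 2.12, 2.14, 2.18]))]
[0.02176167 0.00191471 0.03451626] 0.05544554987483963
scene 1232 ((686.3704223632812, 43.11138153076172), (116.2801742553711, 77.12762451171875), 11.465476036071777) foot [629.52783224  31.58229013] [(np.int64(394), array([2.13, 2.15, 2.18, 2.2 , 2.25])), (np.int64(556), array([2.09, 2.11, 2.12, 2.14, 2.17]))]
[ 0.00743983 -0.0225221   0.04572456] 0.0554859394644267
```

View pics/t3.png

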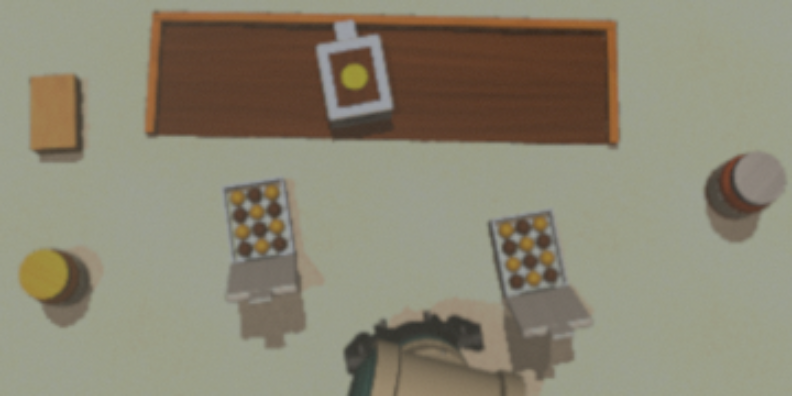

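The picture shows the stiff tin inside the tray, its lid flat, at about (355, 78). The two free lids lie wide open at (260, 280) and (545, 310). I'll raise the gripper clear and hand in.

jog_arm --pt "0 0 0 0 -2 -3 4" --pt "0 0 0 0 -2 -6 4" --pt "0 0 0 0 -2 -6 4" --pt "0 0 0 0 -2 -6 4" --pt "0 0 0 0 -2 -6 4"

```text
time_s: 24.55
tcp_pos: [0.3462, -0.0048, 0.2459]
ee_rot: [-3.138, -0.298, 0.19]
contact_force: [0.4, 0.8, -0.2]
width: 0.466
grasp_force: 0.0
```

```bash
python3 -c "
from h import *
W=cloud(cams.get_image('top'));print([lidang(n,W) for n in 'RL'],tin(W));print(manip.hand_in())"
```

```text
[(np.int64(310), array([2.13, 2.15, 2.16, 2.2 , 2.24])), (np.int64(275), array([2.09, 2.11, 2.12, 2.14, 2.18]))] (np.int64(933), ((685.59228515625, 41.37069320678711), (115.80420684814453, 75.38658905029297), 11.395146369934082))
the job is handed in; nothing more can be done
None
```

Job handed in at about 25 s with no verdict returned: the outer two tins' free lids lie wide open, and the stiff (middle) tin is shut and upright in the tray, its foot about 16 mm past the front edge; I knocked it about 31 mm (limit 40) toward the robot before lifting its lid to about 0.65 rad.

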